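# Latch a battery pack into its charging dock

## Task

Put the big battery pack (the square one with the stepped end, not the small round-topped one) down in the open mouth of the charging dock, terminal step first, then slide it gently along the rails past the sprung catch until the catch clicks shut behind it and holds it against the springy contact pad. Do not force the contacts, let go when it is latched, and leave the other things on the bench as they are.

Things in the scene. Friction and masses are not known exactly. Their poses are not given: they have to be found in the camera images.
- pack: Black battery pack, 0.45 kg. Lower shoe 80 (x) x 70 (y) x 24 mm high; on it an upper body 60 (x) x 56 (y) x 38 mm high, total 62 mm, covering x = -36 to +24 mm: set in 4 mm at the rear (-x), while the front (+x) has a 16 mm step with brass terminals. Origin: centre of the underside, z up. Grip the upper body across y. Push low on the shoe's flat rear face (x = -40): a high push wedges it.
- dock: Fixed charging dock, 267 mm long, for the pack. Origin: on the bench under the middle of the slot; the pack slides in along +x. Smooth channel floor 12 mm above the origin, from the open mouth at x = -165 mm inwards, 75 mm wide (2.5 mm play each side of the pack). Rails 9 mm high, with sloping lead-ins up to 18 mm over the floor at the mouth (x = -165 to -110).
- dock_mouth (a point): Point on the channel floor (12 mm above the bench), at x = -122 mm of the dock: where the pack's origin comes when it is set down from above, front to dock +x, clear of the catch. The floor is open there, nothing overhead.
- dock_lips (a point): Point on the channel floor, middle of the inner part (dock x = -15 to +50 mm). There the side rails are 31 mm high over the floor, with lips (26.5 to 31 mm over it) reaching 6.5 mm inwards over the pack's shoe: the pack can only be slid in there, not lowered in.
- dock_seat (a point): Point on the channel floor at dock x = 0: the latched pack's origin if the head is at its middle setting. A steel head carries the catch and, inmost, a springy contact pad; it is clamped anywhere within 13 mm either way along x; the setting is NOT measured and shifts every distance given for catch and pad. In there (pack origin beyond x = -60 mm) never press the pack on the dock over 35 N.
- pad_line (a point): Point on the channel floor at dock x = +34 mm, where the pack's front meets the pad with the head at middle setting (pack origin then at x = -6 mm). The pad pushes back 3 N at once and 0.5 N more per mm (friction adds some); the catch snaps shut about 8 mm on, and 15 mm on the pad hits a solid stop. Let go between: the pad pushes the pack back about 4 mm onto the catch and there it stays.
- latch (a joint): Angle (rad) of the sprung steel catch on the left (+y) rail, 10 to 23 mm over the floor, a 40 mm lever on an upright pin. 0: shut, tip 11 mm into the channel. The pack's front meets it at pack origin x = -105 mm (head at middle), pushes it to 0.12 to 0.3 while sliding past (2 to 8 N of push); it snaps back to 0 behind the pack's rear face.
- spare: Bystander: small battery, foot 50 x 46 x 18 mm with a round stub 38 mm across on top, 58 mm high in all. Origin: centre of its underside.
- stain_can: Bystander: stain can 90 mm across, 110 mm high. Origin: centre of its underside.
- glue: Bystander: glue bottle 60 mm across, 170 mm high. Origin: centre of its underside.
- tape: Bystander: roll of tape lying flat, 100 mm across, 36 mm high. Origin: centre of its underside.
- jar: Bystander: small jar 52 mm across, 55 mm high. Origin: centre of its underside.
- screwdriver: Bystander: screwdriver lying on the bench. Origin under its middle.
- mallet: Bystander: hammer lying on the bench. Origin under its middle.
Mind the look-alikes: they are no part of the job. Leave any green or pink look-alike of the pack alone.

How it is judged:
On the way, in this order (a step that is already met when the one before it is completed fails the run):
1. the pack sits flat in the dock's mouth, terminal step first, in front of the shut catch (x of pack in the frame of dock between -0.165 and -0.09 m and y of pack in the frame of dock between -0.006 and 0.006 m and z of pack in the frame of dock below 0.017 m and angle between the x axis of pack and the x axis of dock, either way round below 0.15 rad and value of joint latch below 0.08 rad and x of dock in the frame of pack above 0.02 m), for 0.1 s.
2. the pack, down in the channel, terminal step first, pushes the catch aside (value of joint latch above 0.1 rad and z of pack in the frame of dock below 0.018 m and x of pack in the frame of dock below -0.025 m and x of dock in the frame of pack above 0.02 m), for 0.1 s.
At the end, for the whole second after the job is handed in: The pack lies flat on the channel floor (within 4 mm and 0.06 rad), its origin between -18 and +22 mm along the dock, within 6 mm of its middle line, at rest, with the catch sprung shut behind it (under 0.06 rad) (x of pack in the frame of dock between -0.018 and 0.022 m and y of pack in the frame of dock between -0.006 and 0.006 m and z of pack in the frame of dock below 0.016 m and angle between pack's own z axis and vertical below 0.06 rad and value of joint latch below 0.06 rad and linear speed of pack below 0.02 m/s); the robot touches nothing.
It fails at once if the pack, slid into the inner slot, is pressed on the dock or its contacts with more than 35 N (contact force between pack and dock above 35 N and x of pack in the frame of dock above -0.06 m and horizontal distance between pack and dock below 0.06 m).
It fails at once if another thing on the bench is moved by more than 3 cm (distance of any of spare, stain_can, glue, tape, jar, screwdriver, mallet from where it was at the start of the episode above 0.03 m).
It also fails if it takes over 70 s, if anything falls off the work surface, if the arm or the gripper's body presses on something with over 40 N, if the wrist force passes 120 N, or if a joint passes its speed limit or range.

## Robot

A 6-joint arm with a two-finger parallel gripper is mounted at the origin on the work surface. World frame = base frame: x ahead of the robot, y to its left, z up, the work surface at z = 0. Lengths are in m, angles in rad, forces in N, time in s.
With the tool pointing down it reaches from about 0.3 to 0.95 m from the base axis. Payload 3.1 kg.
Tool frame: the origin (TCP) lies between the finger pads; the fingertips stand 22 mm ahead of it and the grasp point (between the pads) lies 3 mm ahead of it (r.tcp_to_tips is the distance from the TCP to the fingertips, in m); z points along the fingers, y is the line along which they close (so a half turn about z gives the same grasp; the last joint's range is limited). The gripper opens to 85 mm and grips with 20 to 120 N. Pads are 22 mm wide; open, the fingers measure 114 mm over their backs; the gripper's body (76 mm by 85 mm) begins 54 mm behind the grasp point. The pads swing forward as they close: fully open they stand 13 mm farther back than shut.
Start: joints at [-1.232, 0.308, 1.634, -0, 1.2, -0.07], TCP at [0.248, -0.574, 0.253] pointing down, gripper open.
Joint ranges: [-3.06, 3.06], [-0.79, 1.96], [0.05, 2.63], [-1.19, 4.34], [0.05, 2.64], [-2.94, 2.94]. Speed limits (rad/s): [2.79, 2.79, 3.14, 3.14, 3.14, 3.14].

## Interface

Orientations are given as a 3x3 rotation matrix whose columns are the frame's x, y, z axes.
In Python, from plant import r gives the robot as it stands. The module is installed in compiled form; this text tells all that it offers.
- The arm moves only by the tool jog_arm, never from a script. Its arguments are lists of equal length, an entry for each row: "jaw": the opening, from 0 (shut) to 1 (fully open); "offset": the shift along the world's x, y, z in mm, a list of three; "delta_rot": the turn, a rotation vector about the world's x, y, z in rad, a list of three. In form: {"jaw": [jaw, ...], "offset": [[dx, dy, dz], ...], "delta_rot": [[wx, wy, wz], ...]}. A call has 1 to 5 rows; each row is the pose to reach, as a shift and turn from the pose commanded when the call began; what a row does not reach only later rows make up. A row lasts 1/10 s, in which the tool goes at most 50 mm and 8.59 degrees, less where a joint would pass 70% of its speed; a pose out of reach is approached as far as the arm can. A call with a gripper value outside its range is refused whole. The fingers move at their own pace and stop on an object; "force" is the grip in N (left out, the last holds). Time passes only in rows, so rows that repeat a pose let the fingers close. It gives the time, the measured TCP pose, the force, the opening and the grip force at its end, in the units of the state.
- r.state(): the state, without advancing time (a new reading comes with each control period).
- r.read_camera(name): name is "scene" or "top" or "wrist"; returns a dict with "image" (400x640x3 uint8, blue, green, red), "fovy" (degrees; the focal length in pixels is half the picture's height over the tangent of half this angle, whatever the lens; pixels are square), "cx", "cy" (the principal point, pixels), "rvec" (rotation vector, rad) and "tvec" (3), from world to camera coordinates, as OpenCV has them; the wrist camera has in their place "hand_eye" (4x4, takes a point from camera to tool coordinates, whose origin is the TCP and whose axes are the flange's). Camera axes: x right, y down, z forward; pixel columns grow to the right and rows downward; lengths in m; the calibration is good to about 2 mm. The wrist camera is an equidistant fisheye: a pixel r from the principal point sees the ray r / f radians off the axis. A picture is of the moment at which its call begins: read the wrist's pose just before it. There is no depth.
- r.sign_off(): hands the job in; it is judged then, once.
The state is a dict: "time": time; "joint_pos": joint angles; "dq": joint speeds; "joint_efforts": joint torques, N m; "eef_pos": TCP position; "orientation": TCP orientation; "wrist_force": force on the tool from outside, world axes, zero at the start; "moment": the same for the moment, N m; "gripper_width": finger opening in m; "grasp_force": force on a finger pad.
Only numpy, scipy, OpenCV 4.12 (cv2) and the standard library are available. Lean on these libraries where they do the work, as an engineer would, in place of code of your own. Each camera call takes 0.05 s, during which the arm holds its last target. There are 200 camera calls.

## Working session

There is one attempt and no reset: what is moved stays moved. The work goes in short steps, Python scripts to look and compute and a tool call to move; the robot and the scene stay as the last step left them, time stands still between calls to the robot, and variables do not carry over. Pictures are saved under pics/ and viewed, at most 10 in all, crops included, and the job is handed in when it is done.

Besides the shell and the picture viewer there is one more tool, called after "Emit:" as name(argument=value, ...) on one line, values as JSON. jog_arm: Moves the arm, as the interface text tells. Its arguments: {"type":"object","properties":{"jaw":{"type":"array"},"offset":{"type":"array"},"delta_rot":{"type":"array"},"force":{"type":"number"}},"required":["jaw","offset","delta_rot"]}

```bash
mkdir -p pics
cat > h.py <<'E'
import numpy as np,cv2
from plant import r
def cam(n):
    c=r.read_camera(n); h=c["image"].shape[0]; c["f"]=h/2/np.tan(np.radians(c["fovy"])/2); return c
def ray(c,u,v):
    R=cv2.Rodrigues(np.array(c["rvec"],float))[0]; t=np.array(c["tvec"],float).ravel()
    d=R.T@np.array([(u-c["cx"])/c["f"],(v-c["cy"])/c["f"],1]); return -R.T@t,d
def onz(c,u,v,z):
    o,d=ray(c,u,v); return o+d*(z-o[2])/d[2]
def proj(c,p):
    R=cv2.Rodrigues(np.array(c["rvec"],float))[0]; q=R@np.array(p,float)+np.array(c["tvec"],float).ravel()
    return c["cx"]+c["f"]*q[0]/q[2],c["cy"]+c["f"]*q[1]/q[2]
E
python3 - <<'E'
from h import *
import pickle
for n in("scene","top"):
    c=cam(n);cv2.imwrite(f"pics/{n}.png",c["image"]);pickle.dump(c,open(n+".pkl","wb"))
    print(n,c["fovy"],ray(c,320,200))
s=r.state();print(s["eef_pos"],s["orientation"],s["wrist_force"],r.tcp_to_tips)
E
```

```text
scene 53.40117080170014 (array([ 1.10107613, -0.32237811,  0.84684147]), array([-0.58339897,  0.29011702, -0.75863913]))
top 52.45432143243281 (array([ 0.43540199, -0.00944188,  1.15009023]), array([ 0.07200098, -0.01552382, -0.99743013]))
[ 0.24816463 -0.57284891  0.25216601] [[ 9.17620733e-01  3.97456529e-01 -7.05688310e-04]
 [ 3.97457133e-01 -9.17618631e-01  1.96852450e-03]
 [ 1.34850172e-04 -2.08683974e-03 -9.99997813e-01]] [ 0.16297603 -0.46568629 -1.0300132 ] 0.022
```

View pics/scene.png

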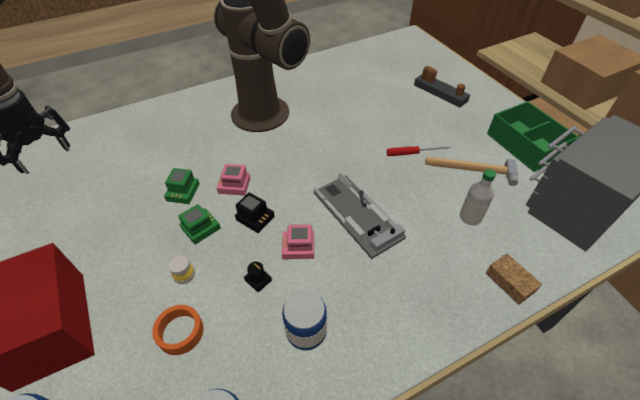

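View pics/top.png

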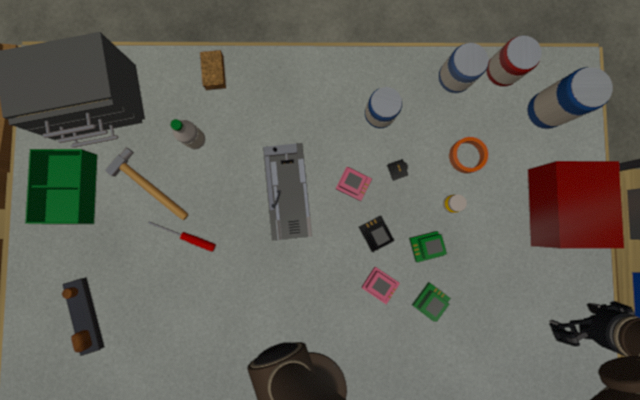

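Candidates for the pack, by top-image pixel:
- Black pack with brass step at (376,233), which matches the description.
- Small black spare at (398,169).
- Pink look-alikes at (354,183) and (381,284).
- Green look-alikes at (428,246) and (432,301).

I'll check the black one and the dock in a close crop.

Run:
```python
import cv2,numpy as np
t=cv2.imread("pics/top.png");s=cv2.imread("pics/scene.png")
a=cv2.resize(t[135:265,255:405],None,fx=4,fy=4,interpolation=cv2.INTER_CUBIC)[:520,:600]
cv2.imwrite("pics/c1.png",a)
b=cv2.resize(s[165:265,225:415],None,fx=4.2,fy=4.2,interpolation=cv2.INTER_CUBIC)[:,:798]
cv2.imwrite("pics/c2.png",b)
```

```text
(no output)
```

View pics/c1.png

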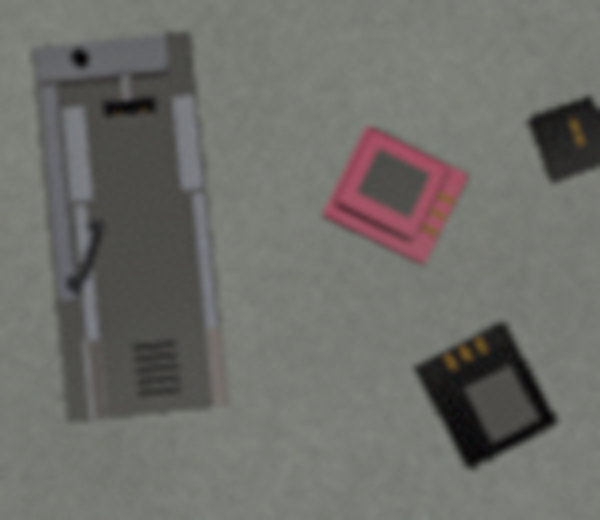

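View pics/c2.png

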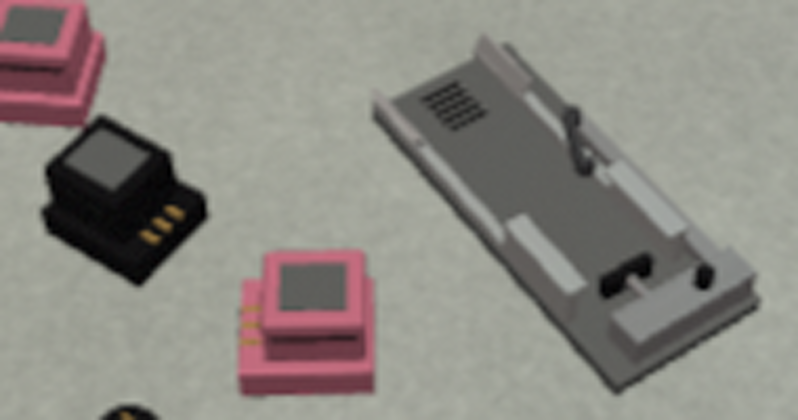

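The black pack at top (376,233) is the right one: it has the square body, with the brass terminals facing up-left. The dock's mouth is at the bottom, around (292,237), and dock +x points up the image. The catch is on the left rail.

```bash
cat > m.py <<'E'
from h import *
import pickle
c=pickle.load(open("top.pkl","rb"));im=c["image"]
hsv=cv2.cvtColor(im,cv2.COLOR_BGR2HSV)
# pack
roi=np.zeros(im.shape[:2],np.uint8);roi[205:262,350:402]=255
g=im.max(2); m=((g<60).astype(np.uint8)*255)&roi
br=((hsv[...,1]>120)&(hsv[...,0]<30)&(hsv[...,2]>60)).astype(np.uint8)*255&roi
m|=br
cnt=max(cv2.findContours(m,0,1)[0],key=cv2.contourArea);R=cv2.minAreaRect(cnt);print(R,cv2.contourArea(cnt))
b=np.argwhere(br)[:,::-1].mean(0);print("brass",b,onz(c,*b,.024))
print("rect ctr on z=.012",onz(c,*R[0],.012)[:2]);print([onz(c,*p,.0)[:2].round(4) for p in cv2.boxPoints(R)])
# grey label on top
print("bench",im[280,330],"dock plate",im[200,290],im[235,275])
for n,p in dict(ml=(68,420),mr=(228,405),tl=(32,48),tr=(190,33)).items(): print(n,onz(c,255+(p[0]+.5)/4-.5,135+(p[1]+.5)/4-.5,.01)[:2].round(4))
E
python3 m.py; python3 -c "
from h import *
c=r.read_camera('wrist');print(c['fovy'],c['cx'],c['cy'],c['hand_eye'])"
```

```text
((376.077880859375, 233.45849609375), (28.294116973876953, 24.647058486938477), 61.927513122558594) 647.5
brass [370.75       223.07142857] [ 0.45283919 -0.16750165  0.024     ]
rect ctr on z=.012 [ 0.42410048 -0.18377104]
[array([ 0.4427, -0.1363]), array([ 0.4756, -0.1981]), array([ 0.4053, -0.2348]), array([ 0.3728, -0.1732])]
bench [117 122 121] dock plate [74 77 78] [76 79 80]
ml [0.4066 0.1079]
mr [ 0.4172 -0.0038]
tl [0.6697 0.1361]
tr [0.6808 0.0238]
65.70646984690485 317.515114888361 199.3633279002038 [[-6.29204456e-04 -9.57665034e-01 -2.87884155e-01  7.29605986e-02]
 [ 9.99999561e-01 -8.02593551e-04  4.84262848e-04  7.35118274e-04]
 [-6.94815563e-04 -2.87883724e-01  9.57665118e-01 -1.20740960e-01]
 [ 0.00000000e+00  0.00000000e+00  0.00000000e+00  1.00000000e+00]]
```

Emit:
jog_arm(jaw=[1,1,1,1,1], offset=[[17,42,0],[36,84,0],[54,126,0],[73,168,0],[91,210,0]], delta_rot=[[0,0,0],[0,0,0.02],[0,0,0.04],[0,0,0.06],[0,0,0.08]])

```text
time: 0.65
eef_pos: [0.3397, -0.3617, 0.253]
orientation: [[0.883, 0.47, 0.0], [0.47, -0.883, 0.0], [0.0, -0.0, -1.0]]
wrist_force: [0.8, -0.5, -0.2]
gripper_width: 0.0853
grasp_force: 0.0
```

Emit:
jog_arm(jaw=[1,1,1,1,1], offset=[[18,42,0],[36,84,0],[54,126,0],[69,166,-20],[69,166,-20]], delta_rot=[[0,0,0],[0,0,0],[0,0,0],[0,0,0],[0,0,0]])

```text
time: 1.15
eef_pos: [0.4076, -0.1922, 0.2308]
orientation: [[0.88, 0.475, -0.004], [0.475, -0.88, 0.005], [-0.001, -0.006, -1.0]]
wrist_force: [-0.2, -0.4, -0.7]
gripper_width: 0.0854
grasp_force: 0.0
```

```bash
cat >> h.py <<'E'
def wcam():
    s=r.state();c=r.read_camera("wrist");c["f"]=200/np.tan(np.radians(c["fovy"])/2)
    T=np.eye(4);T[:3,:3]=s["orientation"];T[:3,3]=s["eef_pos"];c["T"]=T@np.array(c["hand_eye"]);return c
def wonz(c,u,v,z):
    a=np.array([u-c["cx"],v-c["cy"]]);rr=np.hypot(*a)+1e-12;th=rr/c["f"]
    d=c["T"][:3,:3]@np.array([*(np.sin(th)*a/rr),np.cos(th)]);o=c["T"][:3,3];return o+d*(z-o[2])/d[2]
def rect(c,z,x0,x1,y0,y1,px=0.0005):
    "metric orthophoto of plane z: rows = x decreasing, cols = y decreasing"
    X,Y=np.meshgrid(np.arange(x1,x0,-px),np.arange(y1,y0,-px),indexing="ij")
    P=np.stack([X,Y,np.full_like(X,z)],-1)-c["T"][:3,3];q=P@c["T"][:3,:3]
    h=np.hypot(q[...,0],q[...,1]);th=np.arctan2(h,q[...,2])*c["f"]/h
    return cv2.remap(c["image"],(c["cx"]+q[...,0]*th).astype(np.float32),(c["cy"]+q[...,1]*th).astype(np.float32),1)
E
python3 - <<'E'
from h import *
import pickle
c=wcam();pickle.dump(c,open("w1.pkl","wb"));cv2.imwrite("pics/w1.png",c["image"])
s=r.state();print(s["time"],s["eef_pos"],c["T"][:3,3])
E
```

```text
1.2 [ 0.40773968 -0.19473604  0.23177062] [ 0.47259418 -0.15880225  0.35141514]
```

View pics/w1.png

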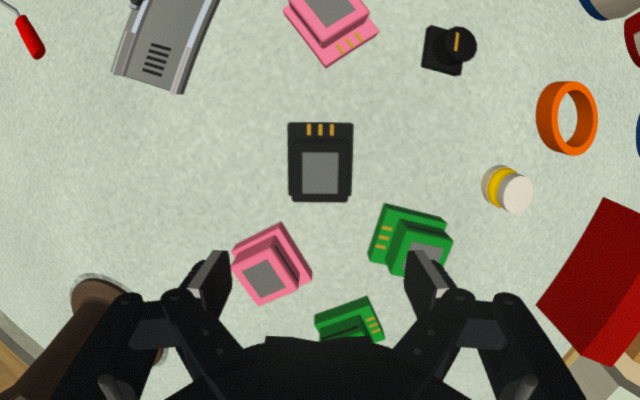

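The pack sits at (320,162), already aligned with the tool. Its terminals point away from the arm, and the neighbours are clear of it. The dock mouth shows at (115–185, 70–95).

Run:
```python
from h import *
import pickle
c=pickle.load(open("w1.pkl","rb"))
for z in(.024,.0):
    x1,y1,px=.50,-.10,.0005
    im=rect(c,z,.36,x1,-.27,y1,px);hsv=cv2.cvtColor(im,cv2.COLOR_BGR2HSV)
    m=((im.max(2)<90)|((hsv[...,1]>110)&(hsv[...,0]>10)&(hsv[...,0]<32))).astype(np.uint8)*255
    m=cv2.morphologyEx(m,cv2.MORPH_OPEN,np.ones((5,5)))
    k=max(cv2.findContours(m,0,1)[0],key=cv2.contourArea)
    R=cv2.minAreaRect(k);P=cv2.boxPoints(R);W=np.c_[x1-P[:,1]*px,y1-P[:,0]*px]
    print(z,"ctr",W.mean(0).round(4),"size",np.array(R[1])*px,R[2]);print(W.round(4).tolist())
    if z: cv2.imwrite("pics/p.png",im)
for z in(.0,.024,.062):
  print(z,[wonz(c,*p,z)[:2].round(4).tolist() for p in((288,122.5),(353.5,122.5),(290,201.5),(352,201.5))])
print("label",wonz(c,320,173,.062))
print("mouth",[wonz(c,*p,.012)[:2].round(4).tolist() for p in((112,72),(184,94))])
```

```text
0.024 ctr [ 0.4219 -0.1867] size [0.08684084 0.06884526] 61.99082565307617
[[0.4440000057220459, -0.13590000569820404], [0.4763999879360199, -0.19670000672340393], [0.39969998598098755, -0.23749999701976776], [0.36739999055862427, -0.17669999599456787]]
0.0 ctr [ 0.4182 -0.1888] size [0.0932515  0.07378156] 62.02052688598633
[[0.44200000166893005, -0.13429999351501465], [0.4767000079154968, -0.19949999451637268], [0.39430001378059387, -0.24320000410079956], [0.3596999943256378, -0.17810000479221344]]
0.0 [[0.4421, -0.1352], [0.4773, -0.2002], [0.3602, -0.1799], [0.3954, -0.2449]]
0.024 [[0.4442, -0.1368], [0.4769, -0.1974], [0.3679, -0.1784], [0.4007, -0.239]]
0.062 [[0.4475, -0.1394], [0.4764, -0.1929], [0.3801, -0.1762], [0.409, -0.2297]]
label [ 0.41909239 -0.18850067  0.062     ]
mouth [[0.4058, 0.1015], [0.4197, -0.0111]]
```

Emit:
jog_arm(jaw=[1,1,1,1,1], offset=[[6,49,0],[12,98,0],[18,147,0],[24,196,0],[30,245,0]], delta_rot=[[0,0,-0.08],[0,0,-0.16],[0,0,-0.24],[0,0,-0.32],[0,0,-0.385]])

```text
time: 1.7
eef_pos: [0.4392, 0.0478, 0.234]
orientation: [[0.995, 0.099, 0.002], [0.099, -0.995, -0.001], [0.002, 0.001, -1.0]]
wrist_force: [-0.0, -0.1, 0.3]
gripper_width: 0.0855
grasp_force: 0.0
```

Emit:
jog_arm(jaw=[1,1,1], offset=[[0,0,0],[0,0,0],[0,0,0]], delta_rot=[[0,0,0],[0,0,0],[0,0,0]])

```text
time: 2.0
eef_pos: [0.4386, 0.0459, 0.2334]
orientation: [[0.995, 0.102, 0.0], [0.102, -0.995, -0.001], [-0.0, 0.001, -1.0]]
wrist_force: [-0.5, 0.2, 0.1]
gripper_width: 0.0855
grasp_force: 0.0
```

Run:
```python
from h import *
import pickle
c=wcam();pickle.dump(c,open("w2.pkl","wb"))
s=r.state();print(s["time"],s["eef_pos"],s["joint_pos"],s["wrist_force"])
im=rect(c,.012,.39,.69,-.04,.16,.0005);cv2.imwrite("pics/d.png",im)
```

```text
2.05 [0.43858169 0.04567575 0.23330884] [ 5.44082358e-03 -3.35807996e-02  2.06632194e+00 -7.98782210e-04
  1.10886525e+00  1.47504920e+00] [0.05361696 0.38711158 0.16210353]
```

View pics/d.png

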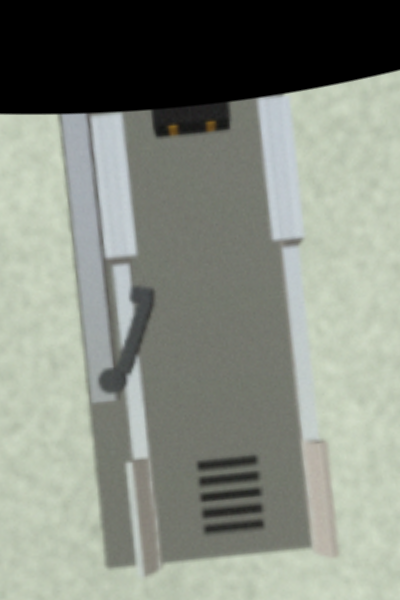

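The orthophoto (0.5 mm/px, at floor height) shows the channel mouth corners at (161,562) and (310,547), which is 75 mm as specified. The catch is shut at (135,330) and the pad is at (190,120). Next I'll fit the channel edges.

Run:
```python
from h import *
im=cv2.imread("pics/d.png");g=cv2.GaussianBlur(cv2.cvtColor(im,cv2.COLOR_BGR2GRAY),(3,3),0).astype(float)
d=np.gradient(g,axis=1)
L=[];Rr=[]
for y in list(range(275,550,5)):
    gR=d[y,262:325]; # bright step rightwards
    i=np.argmax(gR); Rr.append((y,262+i,gR[i]))
    l=d[y,150-5-(550-y)*0//1-25:172]; j=np.argmin(l); L.append((y,120+j,l[j]))
for A,n in((L,"L"),(Rr,"R")):
    A=np.array(A)
    for lo,hi in((275,440),(470,550)):
        a=A[(A[:,0]>=lo)&(A[:,0]<hi)&(abs(A[:,2])>3)]
        if len(a)<4: print(n,lo,len(a));continue
        p=np.polyfit(a[:,0],a[:,1],1)
        for _ in range(3):
            k=abs(np.polyval(p,a[:,0])-a[:,1])<2.5; p=np.polyfit(a[k,0],a[k,1],1)
        print(n,lo,"slope",p[0].round(4),"col@400,554",np.polyval(p,[400,554]).round(1),k.sum(),len(a))
# mouth edge row
dy=np.gradient(g,axis=0);E=[(x,540+np.argmax(dy[540:575,x])) for x in range(170,305,3)]
E=np.array(E);p=np.polyfit(E[:,0],E[:,1],1);print("mouth slope",p[0],np.polyval(p,235),np.abs(np.polyval(p,E[:,0])-E[:,1]).max())
# vents
m=(g[440:540,185:275]<60).astype(np.uint8)*255
for k in cv2.findContours(m,0,1)[0]:
    if cv2.contourArea(k)>100:q=cv2.minAreaRect(k);print("vent",q[0][0]+185,q[0][1]+440,q[1],q[2])
```

```text
L 275 slope 0.1101 col@400,554 [142.8 159.7] 26 33
L 470 slope 0.1015 col@400,554 [125.9 141.5] 16 16
R 275 slope 0.1069 col@400,554 [297.3 313.8] 33 33
R 470 slope 0.0918 col@400,554 [297.6 311.8] 16 16
mouth slope -0.10197628458498036 554.7241985068072 0.6473429951690832
vent 233.50000762939453 526.0 (5.0746893882751465, 55.523075103759766) 84.2894058227539
vent 232.00495147705078 510.54949951171875 (6.069726943969727, 56.418609619140625) 84.2894058227539
vent 230.04656982421875 494.44246673583984 (5.9146904945373535, 56.52978515625) 83.9909896850586
vent 228.5247573852539 478.2475242614746 (5.771215438842773, 55.523075103759766) 84.2894058227539
vent 226.51764678955078 462.6705894470215 (5.899550914764404, 55.6341438293457) 84.0938491821289
```

Emit:
jog_arm(jaw=[1,1,1,1,1], offset=[[-4,-47,0],[-8,-94,0],[-12,-141,-10],[-16,-188,-20],[-19,-234,-30]], delta_rot=[[0,0,0.08],[0,0,0.16],[0,0,0.24],[0,0,0.32],[0,0,0.386]])

```text
time: 2.55
eef_pos: [0.4181, -0.1904, 0.2033]
orientation: [[0.883, 0.47, 0.001], [0.47, -0.883, -0.001], [0.0, 0.001, -1.0]]
wrist_force: [1.6, -0.4, -0.5]
gripper_width: 0.0853
grasp_force: 0.0
```

Emit:
jog_arm(jaw=[1,1,1,1], offset=[[0,0,-50],[0,0,-75],[0,0,-75],[0,0,-75]], delta_rot=[[0,0,0],[0,0,0],[0,0,0],[0,0,0]])

```text
time: 2.95
eef_pos: [0.4188, -0.1878, 0.1284]
orientation: [[0.884, 0.468, -0.001], [0.468, -0.884, 0.0], [-0.001, -0.001, -1.0]]
wrist_force: [-0.2, 0.6, 0.7]
gripper_width: 0.0855
grasp_force: 0.0
```

Run:
```python
from h import *
c=wcam();cv2.imwrite("pics/w3.png",c["image"])
s=r.state();print(s["eef_pos"],s["orientation"][:,0])
im=c["image"]
m=(cv2.inRange(im,(75,75,75),(150,150,150)))
```

```text
[ 0.41999825 -0.18792579  0.12947133] [0.88317428 0.46904379 0.00105203]
```

View pics/w3.png

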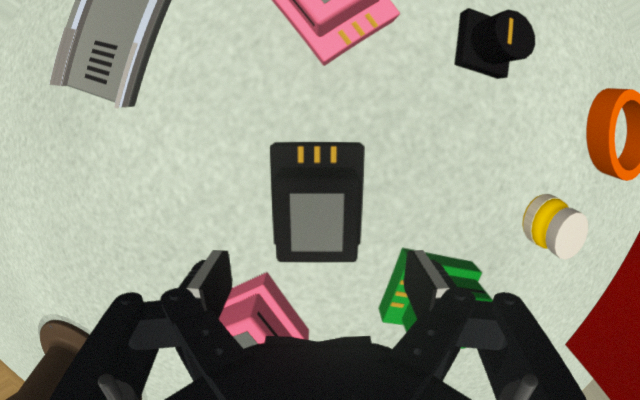

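The pack is centred between the fingers (column 317). Before descending I'll check finger clearance to the green and pink neighbours, and check the pack's label position.

Run:
```python
from h import *
import pickle
c=pickle.load(open("w1.pkl","rb"))
u=np.array([.8829,.4695]);v=np.array([.4695,-.8829]);o=np.array([.4196,-.1879])
for n,p,z in(("green top",(388,205),.024),("green L",(369,248),.024),("green R",(452,237),.024),("pink R",(311,272),.024),("pink T",(281,223),.024),("pink L",(232,250),.024)):
    w=wonz(c,*p,z)[:2]-o;print(n,(w@u*1e3).round(1),(w@v*1e3).round(1))
```

```text
green top -44.6 77.5
green L -98.0 59.0
green R -85.8 163.7
pink R -130.6 -9.5
pink T -66.9 -43.5
pink L -103.1 -105.0
```

Emit:
jog_arm(jaw=[1,1,1,1], offset=[[0,0,-40],[0,0,-65],[0,0,-77],[0,0,-77]], delta_rot=[[0,0,0],[0,0,0],[0,0,0],[0,0,0]])

```text
time: 3.4
eef_pos: [0.4195, -0.1864, 0.0513]
orientation: [[0.882, 0.471, -0.001], [0.471, -0.882, 0.0], [-0.0, -0.001, -1.0]]
wrist_force: [0.4, -0.1, 0.4]
gripper_width: 0.0854
grasp_force: 0.0
```

Emit:
jog_arm(jaw=[0.4,0.4,0.4,0.4,0.4], offset=[[0,0,0],[0,0,0],[0,0,0],[0,0,0],[0,0,0]], delta_rot=[[0,0,0],[0,0,0],[0,0,0],[0,0,0],[0,0,0]], force=35)

```text
time: 3.9
eef_pos: [0.4209, -0.1871, 0.053]
orientation: [[0.882, 0.471, 0.003], [0.471, -0.882, -0.001], [0.002, 0.003, -1.0]]
wrist_force: [-1.1, 1.5, 6.9]
gripper_width: 0.0558
grasp_force: 39.4
```

Emit:
jog_arm(jaw=[0.4,0.4,0.4,0.4], offset=[[0,0,20],[0,0,50],[0,0,80],[0,0,80]], delta_rot=[[0,0,0],[0,0,0],[0,0,0],[0,0,0]])

```text
time: 4.3
eef_pos: [0.4225, -0.1882, 0.1352]
orientation: [[0.882, 0.471, 0.008], [0.471, -0.882, -0.005], [0.005, 0.008, -1.0]]
wrist_force: [0.7, -1.1, -3.1]
gripper_width: 0.0557
grasp_force: 39.4
```

Run:
```python
from h import *
s=r.state();print(s["eef_pos"],s["orientation"][:,0],s["gripper_width"],s["wrist_force"],s["grasp_force"])
```

```text
[ 0.42251826 -0.1882402   0.13519492] [0.88234208 0.47058082 0.00511364] 0.05569865142714864 [ 0.68434318 -1.14846271 -3.13841323] 39.43316638469696
```

Emit:
jog_arm(jaw=[0.4,0.4,0.4,0.4,0.4], offset=[[5,35,0],[10,75,0],[15,117,0],[20,158,0],[25,197,0]], delta_rot=[[0,0,-0.06],[0,0,-0.13],[0,0,-0.2],[0,0,-0.27],[0,0,-0.34]])

```text
time: 4.8
eef_pos: [0.443, 0.0122, 0.1299]
orientation: [[0.989, 0.146, -0.002], [0.146, -0.989, 0.0], [-0.002, -0.0, -1.0]]
wrist_force: [1.3, 0.1, -2.6]
gripper_width: 0.0554
grasp_force: 39.4
```

Emit:
jog_arm(jaw=[0.4,0.4,0.4,0.4], offset=[[3,20,0],[5,37,0],[5,37,0],[5,37,0]], delta_rot=[[0,0,-0.025],[0,0,-0.045],[0,0,-0.045],[0,0,-0.045]])

```text
time: 5.2
eef_pos: [0.4483, 0.0475, 0.1301]
orientation: [[0.994, 0.106, -0.002], [0.106, -0.994, -0.001], [-0.002, 0.0, -1.0]]
wrist_force: [-0.2, 0.4, -3.7]
gripper_width: 0.0552
grasp_force: 39.6
```

Run:
```python
from h import *
c=wcam();cv2.imwrite("pics/w4.png",c["image"])
s=r.state();print(s["time"],s["eef_pos"],s["orientation"].round(4).tolist(),s["wrist_force"])
```

```text
5.25 [0.44846369 0.04705336 0.13030831] [[0.9944, 0.1052, -0.002], [0.1052, -0.9944, -0.0005], [-0.002, 0.0003, -1.0]] [-0.01305232 -0.38612357 -3.53900072]
```

View pics/w4.png

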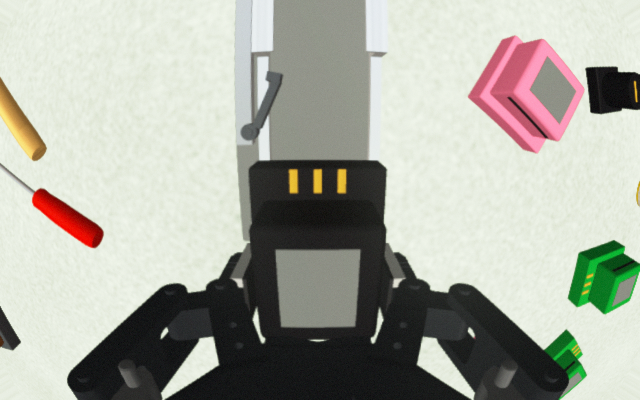

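The pack is straight over the mouth, with its centre at column 317.5 against 319 for the channel, so about 1 mm off. The terminals face the shut catch. Lowering now.

Emit:
jog_arm(jaw=[0.4,0.4,0.4,0.4,0.4], offset=[[1,-1,-25],[1,-1,-45],[1,-1,-54],[1,-1,-58],[1,-1,-58]], delta_rot=[[0,0,0],[0,0,0],[0,0,0],[0,0,0],[0,0,0]])

```text
time: 5.75
eef_pos: [0.4502, 0.046, 0.073]
orientation: [[0.995, 0.104, -0.001], [0.104, -0.995, -0.0], [-0.001, 0.0, -1.0]]
wrist_force: [0.4, 0.4, -3.1]
gripper_width: 0.0553
grasp_force: 39.5
```

Emit:
jog_arm(jaw=[0.4,0.4,0.4,0.4,0.4], offset=[[0,0,-2],[0,0,-4],[0,0,-6],[0,0,-7],[0,0,-7]], delta_rot=[[0,0,0],[0,0,0],[0,0,0],[0,0,0],[0,0,0]])

```text
time: 6.25
eef_pos: [0.4504, 0.0465, 0.0663]
orientation: [[0.994, 0.105, -0.0], [0.105, -0.994, -0.0], [-0.0, 0.0, -1.0]]
wrist_force: [0.4, -0.1, -3.8]
gripper_width: 0.0557
grasp_force: 39.5
```

Emit:
jog_arm(jaw=[0.4,0.4,0.4,0.4], offset=[[0,0,-1],[0,0,-2],[0,0,-2],[0,0,-2]], delta_rot=[[0,0,0],[0,0,0],[0,0,0],[0,0,0]])

```text
time: 6.65
eef_pos: [0.4509, 0.0465, 0.0651]
orientation: [[0.995, 0.105, 0.001], [0.105, -0.995, -0.0], [0.001, 0.0, -1.0]]
wrist_force: [-2.5, 0.0, 6.5]
gripper_width: 0.0557
grasp_force: 40.8
```

Emit:
jog_arm(jaw=[0.6,0.8,0.9,0.9,0.9], offset=[[0,0,0],[0,0,0],[0,0,0],[0,0,0],[0,0,0]], delta_rot=[[0,0,0],[0,0,0],[0,0,0],[0,0,0],[0,0,0]])

```text
time: 7.15
eef_pos: [0.4505, 0.0465, 0.0642]
orientation: [[0.995, 0.105, 0.0], [0.105, -0.995, 0.0], [0.0, 0.0, -1.0]]
wrist_force: [0.2, -0.4, -0.1]
gripper_width: 0.0769
grasp_force: 0.0
```

Emit:
jog_arm(jaw=[0.9,0.9,0.9,0.9], offset=[[0,0,30],[0,0,70],[0,0,85],[0,0,85]], delta_rot=[[0,0,0],[0,0,0],[0,0,0],[0,0,0]])

```text
time: 7.55
eef_pos: [0.453, 0.0465, 0.152]
orientation: [[0.994, 0.105, 0.007], [0.105, -0.995, 0.0], [0.007, 0.001, -1.0]]
wrist_force: [-0.3, 0.1, -0.1]
gripper_width: 0.0768
grasp_force: 0.0
```

Run:
```python
from h import *
c=wcam();s=r.state();print(s["time"],s["eef_pos"],s["wrist_force"])
a=rect(c,.036,.37,.57,-.03,.13,.0005)
cv2.imwrite("pics/p5.png",a)
```

```text
7.6 [0.45142525 0.04649385 0.15023754] [ 0.31822562  0.43638174 -1.02661905]
```

View pics/p5.png

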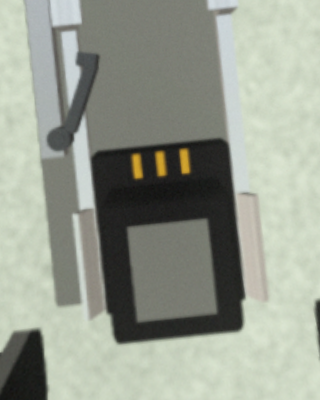

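The pack is seated straight in the mouth, front edge at (160,147), which puts its origin at dock x ≈ -121 mm. The catch is shut. Now I'll go behind it with closed fingers.

Emit:
jog_arm(jaw=[0,0,0,0,0], offset=[[-40,-4,0],[-70,-8,0],[-70,-8,-30],[-70,-8,-60],[-70,-8,-60]], delta_rot=[[0,0,0],[0,0,0],[0,0,0],[0,0,0],[0,0,0]])

```text
time: 8.1
eef_pos: [0.3749, 0.0385, 0.0851]
orientation: [[0.994, 0.104, -0.012], [0.104, -0.995, 0.0], [-0.012, -0.001, -1.0]]
wrist_force: [-0.2, 0.0, -0.4]
gripper_width: 0.0035
grasp_force: 0.0
```

Emit:
jog_arm(jaw=[0,0,0,0,0], offset=[[0,0,-20],[0,0,-40],[0,0,-51],[0,0,-51],[0,0,-51]], delta_rot=[[0,0,0],[0,0,0],[0,0,0],[0,0,0],[0,0,0]])

```text
time: 8.6
eef_pos: [0.3806, 0.0385, 0.0385]
orientation: [[0.995, 0.105, -0.0], [0.105, -0.995, 0.0], [-0.0, -0.0, -1.0]]
wrist_force: [-0.7, -0.5, -0.1]
gripper_width: 0.0004
grasp_force: 0.0
```

Emit:
jog_arm(jaw=[0,0,0,0,0], offset=[[6,0.6,0],[12,1.2,0],[18,1.9,0],[24,2.5,0],[28,2.9,0]], delta_rot=[[0,0,0],[0,0,0],[0,0,0],[0,0,0],[0,0,0]])

```text
time: 9.1
eef_pos: [0.4089, 0.0415, 0.0385]
orientation: [[0.994, 0.105, -0.0], [0.105, -0.994, -0.0], [-0.0, -0.0, -1.0]]
wrist_force: [-1.4, -0.5, 1.0]
gripper_width: 0.0003
grasp_force: 0.7
```

Emit:
jog_arm(jaw=[0,0,0,0,0], offset=[[4,0.4,0],[8,0.8,0],[12,1.2,0],[16,1.7,0],[20,2.1,0]], delta_rot=[[0,0,0],[0,0,0],[0,0,0],[0,0,0],[0,0,0]])

```text
time: 9.6
eef_pos: [0.4286, 0.0435, 0.0381]
orientation: [[0.995, 0.105, -0.0], [0.105, -0.995, 0.0], [-0.0, -0.0, -1.0]]
wrist_force: [-0.9, -0.4, -1.2]
gripper_width: -0.0001
grasp_force: 0.5
```

Emit:
jog_arm(jaw=[0,0,0,0,0], offset=[[4,0.4,0],[8,0.8,0],[12,1.2,0],[16,1.7,0],[20,2.1,0]], delta_rot=[[0,0,0],[0,0,0],[0,0,0],[0,0,0],[0,0,0]])

```text
time: 10.1
eef_pos: [0.4482, 0.0456, 0.0382]
orientation: [[0.995, 0.105, -0.001], [0.105, -0.995, -0.0], [-0.001, -0.0, -1.0]]
wrist_force: [-2.6, -0.2, 1.1]
gripper_width: 0.0001
grasp_force: 1.3
```

Emit:
jog_arm(jaw=[0,0,0,0,0], offset=[[3,0.3,0],[6,0.6,0],[9,0.9,0],[12,1.2,0],[15,1.6,0]], delta_rot=[[0,0,0],[0,0,0],[0,0,0],[0,0,0],[0,0,0]])

```text
time: 10.6
eef_pos: [0.4637, 0.0472, 0.0382]
orientation: [[0.995, 0.105, 0.0], [0.105, -0.995, -0.0], [0.0, 0.0, -1.0]]
wrist_force: [-1.2, -1.3, -0.8]
gripper_width: 0.0002
grasp_force: 0.8
```

Emit:
jog_arm(jaw=[0,0,0,0,0], offset=[[3,0.3,0],[6,0.6,0],[9,0.9,0],[12,1.2,0],[15,1.6,0]], delta_rot=[[0,0,0],[0,0,0],[0,0,0],[0,0,0],[0,0,0]])

```text
time: 11.1
eef_pos: [0.4787, 0.0488, 0.0383]
orientation: [[0.995, 0.105, 0.0], [0.105, -0.995, -0.0], [0.0, 0.0, -1.0]]
wrist_force: [-1.5, -0.2, -1.4]
gripper_width: -0.0003
grasp_force: 0.8
```

```bash
cat > b.py <<'E'
from h import *
s=r.state();o=np.array([.4127,.0420]);u=np.array([np.cos(.104),np.sin(.104)]);v=np.array([-u[1],u[0]])
c=wcam();x0,x1,y0,y1=.42,.72,-.03,.16
a=rect(c,.036,x0,x1,y0,y1,.0005);cv2.imwrite("pics/now.png",a)
h=cv2.cvtColor(a,cv2.COLOR_BGR2HSV);m=(h[...,0]>8)&(h[...,0]<32)&(h[...,1]>110)&(h[...,2]>80)
n,l,st,ce=cv2.connectedComponentsWithStats(m.astype(np.uint8))
for i in range(1,n):
    if st[i,4]>60:
        w=np.array([x1-ce[i][1]*.0005,y1-ce[i][0]*.0005])-o;print("brass dock",(w@u*1e3-165).round(1),(w@v*1e3).round(1),st[i,4])
w=s["eef_pos"][:2]-o;print("tcp dock",(w@u*1e3-165).round(1),(w@v*1e3).round(1),s["eef_pos"][2],s["time"],s["wrist_force"].round(1))
E
python3 b.py
python3 - <<'E'
import sys;sys.path.insert(0,".")
import cv2,numpy as np
# dark catch lever pixels left of the channel in dock coordinates (at z=.036 plane)
a=cv2.imread("pics/now.png");print(a.shape)
E
```

```text
brass dock -14.8 -14.3 239
brass dock -14.5 -2.2 245
brass dock -14.2 9.8 242
tcp dock -98.6 -0.1 0.0382891899886962 11.1 [-1.5 -0.2 -1.4]
(600, 380, 3)
```

The pack is at dock x ≈ -45 mm, pressed slightly toward the right rail by the catch, with a push force of about 2 N. I'll carry on gently.

Emit:
jog_arm(jaw=[0,0,0,0,0], offset=[[3,0.3,0],[6,0.6,0],[9,0.9,0],[12,1.2,0],[15,1.6,0]], delta_rot=[[0,0,0],[0,0,0],[0,0,0],[0,0,0],[0,0,0]])

```text
time: 11.65
eef_pos: [0.4938, 0.0503, 0.0384]
orientation: [[0.995, 0.105, 0.0], [0.105, -0.995, -0.0], [0.0, 0.0, -1.0]]
wrist_force: [-1.4, -0.4, 1.0]
gripper_width: -0.0001
grasp_force: 1.0
```

Emit:
jog_arm(jaw=[0,0,0,0,0], offset=[[1.5,0.2,0],[3,0.3,0],[4.5,0.5,0],[6,0.6,0],[7.5,0.8,0]], delta_rot=[[0,0,0],[0,0,0],[0,0,0],[0,0,0],[0,0,0]])

```text
time: 12.15
eef_pos: [0.501, 0.0512, 0.0383]
orientation: [[0.995, 0.105, 0.0], [0.105, -0.995, -0.0], [0.0, 0.0, -1.0]]
wrist_force: [-1.1, -1.4, 0.8]
gripper_width: -0.0001
grasp_force: 1.0
```

Emit:
jog_arm(jaw=[0,0,0,0], offset=[[1,0.1,0],[2,0.2,0],[3,0.3,0],[4,0.4,0]], delta_rot=[[0,0,0],[0,0,0],[0,0,0],[0,0,0]])

```text
time: 12.55
eef_pos: [0.505, 0.0516, 0.0383]
orientation: [[0.995, 0.105, 0.0], [0.105, -0.995, 0.0], [0.0, -0.0, -1.0]]
wrist_force: [-1.9, -1.7, 1.1]
gripper_width: 0.0002
grasp_force: 0.9
```

Emit:
jog_arm(jaw=[0,0,0,0,0], offset=[[1,0.1,0],[2,0.2,0],[3,0.3,0],[4,0.4,0],[5,0.5,0]], delta_rot=[[0,0,0],[0,0,0],[0,0,0],[0,0,0],[0,0,0]])

```text
time: 13.05
eef_pos: [0.51, 0.0521, 0.0382]
orientation: [[0.995, 0.105, 0.0], [0.105, -0.995, 0.0], [0.0, -0.0, -1.0]]
wrist_force: [-1.7, -1.4, 0.1]
gripper_width: 0.0
grasp_force: 0.8
```

Emit:
jog_arm(jaw=[0,0,0,0,0], offset=[[1,0.1,0],[2,0.2,0],[3,0.3,0],[4,0.4,0],[5,0.5,0]], delta_rot=[[0,0,0],[0,0,0],[0,0,0],[0,0,0],[0,0,0]])

```text
time: 13.55
eef_pos: [0.515, 0.0526, 0.0383]
orientation: [[0.995, 0.105, -0.0], [0.105, -0.995, 0.0], [-0.0, -0.0, -1.0]]
wrist_force: [-1.5, -0.6, 0.9]
gripper_width: 0.0002
grasp_force: 0.8
```

```bash
python3 b.py
```

```text
brass dock 21.9 -14.4 242
brass dock 21.8 -2.3 245
brass dock 21.8 9.7 237
tcp dock -62.2 -0.1 0.03826699496298444 13.55 [-1.5 -0.6  0.9]
```

Emit:
jog_arm(jaw=[0,0,0,0,0], offset=[[1,0.1,0],[2,0.2,0],[3,0.3,0],[4,0.4,0],[4,0.4,0]], delta_rot=[[0,0,0],[0,0,0],[0,0,0],[0,0,0],[0,0,0]])

```text
time: 14.1
eef_pos: [0.5192, 0.0531, 0.0383]
orientation: [[0.995, 0.105, 0.0], [0.105, -0.995, 0.0], [0.0, -0.0, -1.0]]
wrist_force: [-0.6, -0.2, 0.4]
gripper_width: 0.0002
grasp_force: 0.7
```

Emit:
jog_arm(jaw=[0,0,0,0,0], offset=[[1,0.1,0],[2,0.2,0],[3,0.3,0],[4,0.4,0],[4,0.4,0]], delta_rot=[[0,0,0],[0,0,0],[0,0,0],[0,0,0],[0,0,0]])

```text
time: 14.6
eef_pos: [0.5232, 0.0535, 0.0383]
orientation: [[0.995, 0.105, 0.0], [0.105, -0.995, 0.0], [0.0, -0.0, -1.0]]
wrist_force: [-1.8, 1.1, 0.2]
gripper_width: 0.0002
grasp_force: 0.8
```

Emit:
jog_arm(jaw=[0,0,0,0,0], offset=[[1,0.1,0],[2,0.2,0],[3,0.3,0],[4,0.4,0],[4,0.4,0]], delta_rot=[[0,0,0],[0,0,0],[0,0,0],[0,0,0],[0,0,0]])

```text
time: 15.1
eef_pos: [0.5272, 0.0539, 0.0383]
orientation: [[0.995, 0.105, 0.0], [0.105, -0.995, 0.0], [0.0, -0.0, -1.0]]
wrist_force: [-1.7, 0.4, 0.7]
gripper_width: -0.0001
grasp_force: 0.9
```

Emit:
jog_arm(jaw=[0,0,0,0,0], offset=[[1,0.1,0],[2,0.2,0],[3,0.3,0],[4,0.4,0],[4,0.4,0]], delta_rot=[[0,0,0],[0,0,0],[0,0,0],[0,0,0],[0,0,0]])

```text
time: 15.6
eef_pos: [0.5309, 0.0543, 0.0382]
orientation: [[0.995, 0.105, -0.0], [0.105, -0.995, 0.0], [-0.0, -0.0, -1.0]]
wrist_force: [-3.2, 1.2, 0.4]
gripper_width: -0.0004
grasp_force: 1.3
```

Emit:
jog_arm(jaw=[0,0,0,0], offset=[[1,0.1,0],[2,0.2,0],[3,0.3,0],[3,0.3,0]], delta_rot=[[0,0,0],[0,0,0],[0,0,0],[0,0,0]])

```text
time: 16.0
eef_pos: [0.5319, 0.0543, 0.0379]
orientation: [[0.994, 0.105, -0.005], [0.105, -0.994, -0.0], [-0.005, -0.0, -1.0]]
wrist_force: [-6.0, 0.3, 5.5]
gripper_width: -0.0002
grasp_force: 3.2
```

```bash
python3 b.py
```

```text
brass dock 38.9 -14.3 240
brass dock 38.8 -2.3 241
brass dock 38.8 9.8 241
tcp dock -45.1 -0.1 0.037909722410546146 16.0 [-6.   0.3  5.5]
```

Emit:
jog_arm(jaw=[0,0,0,0], offset=[[1,0.1,0],[2,0.2,0],[2,0.2,0],[2,0.2,0]], delta_rot=[[0,0,0],[0,0,0],[0,0,0],[0,0,0]])

```text
time: 16.45
eef_pos: [0.5334, 0.0544, 0.0379]
orientation: [[0.994, 0.105, -0.006], [0.105, -0.994, -0.001], [-0.006, -0.0, -1.0]]
wrist_force: [-7.2, -0.3, 4.3]
gripper_width: 0.0001
grasp_force: 3.7
```

Emit:
jog_arm(jaw=[0,0,0,0], offset=[[1,0.1,0],[2,0.2,0],[2,0.2,0],[2,0.2,0]], delta_rot=[[0,0,0],[0,0,0],[0,0,0],[0,0,0]])

```text
time: 16.85
eef_pos: [0.5349, 0.0546, 0.0378]
orientation: [[0.994, 0.105, -0.007], [0.105, -0.994, -0.001], [-0.007, -0.0, -1.0]]
wrist_force: [-7.7, -0.4, 6.8]
gripper_width: -0.0002
grasp_force: 4.2
```

Emit:
jog_arm(jaw=[0,0,0,0], offset=[[1,0.1,0],[2,0.2,0],[2,0.2,0],[2,0.2,0]], delta_rot=[[0,0,0],[0,0,0],[0,0,0],[0,0,0]])

```text
time: 17.25
eef_pos: [0.5363, 0.0547, 0.0377]
orientation: [[0.994, 0.105, -0.008], [0.105, -0.994, -0.001], [-0.008, -0.0, -1.0]]
wrist_force: [-9.0, 0.2, 7.0]
gripper_width: 0.0003
grasp_force: 4.7
```

```bash
python3 b.py
```

```text
brass dock 43.2 -14.3 241
brass dock 43.2 -2.2 240
brass dock 43.0 9.8 239
tcp dock -40.8 -0.2 0.03765139424391356 17.25 [-9.   0.2  7. ]
```

Emit:
jog_arm(jaw=[0,0,0,0,0], offset=[[1,0.1,0],[2,0.2,0],[3,0.3,0],[3,0.3,0],[3,0.3,0]], delta_rot=[[0,0,0],[0,0,0],[0,0,0],[0,0,0],[0,0,0]])

```text
time: 17.8
eef_pos: [0.5385, 0.055, 0.0375]
orientation: [[0.994, 0.105, -0.01], [0.105, -0.994, -0.001], [-0.01, -0.0, -1.0]]
wrist_force: [-11.5, -0.8, 7.4]
gripper_width: -0.0001
grasp_force: 5.4
```

Emit:
jog_arm(jaw=[0,0,0,0,0], offset=[[1,0.1,0],[2,0.2,0],[3,0.3,0],[3,0.3,0],[3,0.3,0]], delta_rot=[[0,0,0],[0,0,0],[0,0,0],[0,0,0],[0,0,0]])

```text
time: 18.3
eef_pos: [0.5411, 0.0552, 0.0374]
orientation: [[0.994, 0.105, -0.011], [0.105, -0.994, -0.001], [-0.011, -0.0, -1.0]]
wrist_force: [-10.9, -1.8, 6.9]
gripper_width: 0.0004
grasp_force: 5.7
```

```bash
python3 b.py
```

```text
brass dock 48.0 -14.3 239
brass dock 47.9 -2.3 248
brass dock 47.9 9.8 243
tcp dock -35.9 -0.2 0.037395368751747385 18.3 [-10.9  -1.8   6.9]
```

Emit:
jog_arm(jaw=[0,0,0,0,0], offset=[[-3,-0.3,0],[-6,-0.6,0],[-9,-0.9,0],[-13,-1.3,0],[-18,-1.8,0]], delta_rot=[[0,0,0],[0,0,0],[0,0,0],[0,0,0],[0,0,0]])

```text
time: 18.85
eef_pos: [0.5297, 0.0537, 0.039]
orientation: [[0.995, 0.105, 0.004], [0.105, -0.995, -0.0], [0.004, 0.0, -1.0]]
wrist_force: [0.2, -0.2, -0.3]
gripper_width: 0.0003
grasp_force: 0.0
```

```bash
python3 b.py
```

```text
brass dock 43.3 -14.3 251
brass dock 43.4 -2.2 240
brass dock 43.3 9.8 246
tcp dock -47.5 -0.5 0.03900573037946521 18.85 [ 0.2 -0.2 -0.3]
```

The pack sprang back 4.6 mm and is holding with no push, so it looks latched. I'll back off, rise and verify.

Emit:
jog_arm(jaw=[0,0,0,0,0], offset=[[-10,-1,0],[-20,-2,20],[-30,-3,60],[-60,-6,100],[-100,-10,110]], delta_rot=[[0,0,0],[0,0,0],[0,0,0],[0,0,0],[0,0,0]])

```text
time: 19.4
eef_pos: [0.4321, 0.0438, 0.153]
orientation: [[0.994, 0.105, 0.012], [0.105, -0.994, -0.0], [0.012, 0.001, -1.0]]
wrist_force: [0.4, 1.1, 0.3]
gripper_width: -0.0001
grasp_force: 0.0
```

Emit:
jog_arm(jaw=[0,0,0,0], offset=[[-20,-20,20],[-40,-40,20],[-40,-40,20],[-40,-40,20]], delta_rot=[[0,0,0],[0,0,0],[0,0,0],[0,0,0]])

```text
time: 19.8
eef_pos: [0.3879, 0.0037, 0.1685]
orientation: [[0.995, 0.103, 0.002], [0.103, -0.995, 0.0], [0.002, 0.0, -1.0]]
wrist_force: [-0.4, 0.1, 0.5]
gripper_width: -0.0001
grasp_force: 0.0
```

```bash
python3 b.py
python3 - <<'E'
from h import *
a=cv2.imread("pics/now.png")[80:520]
t=cam("top")["image"][135:265,255:335]
t=cv2.resize(t,None,fx=440/130,fy=440/130,interpolation=cv2.INTER_CUBIC)
cv2.imwrite("pics/fin.png",np.hstack([a,t]))
E
```

```text
tcp dock -193.7 -35.5 0.1685103551715397 19.8 [-0.4  0.1  0.5]
```

View pics/fin.png

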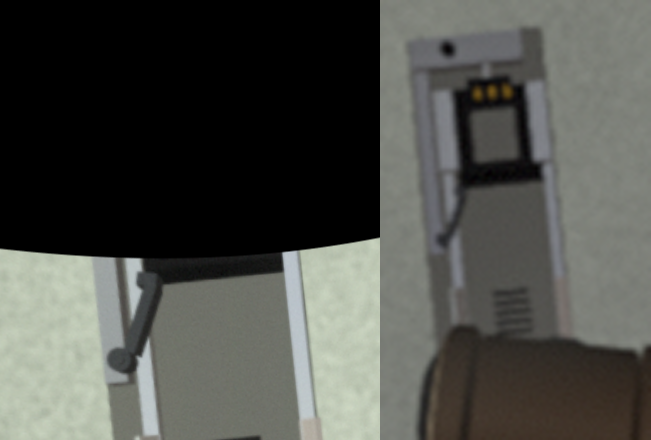

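Run:
```python
import cv2,numpy as np
def f(n,x0,x1,y0,y1,rows):
    g=cv2.imread(n,0)
    P=[]
    for y in rows:
        xs=[x for x in range(x0,x1) if g[y,x]<85]
        if xs:P.append((y,np.mean(xs),len(xs)))
    P=np.array(P);p=np.polyfit(P[:,0],P[:,1],1);k=abs(np.polyval(p,P[:,0])-P[:,1])<2;p=np.polyfit(P[k,0],P[k,1],1)
    print(n,"angle",-np.arctan(p[0]),P[::6].round(1).tolist())
f("pics/p5.png",55,105,60,130,range(75,122))
f("pics/now.png",110,170,0,0,range(375,422))
```

```text
pics/p5.png angle 0.33401457933158024 [[75.0, 89.0, 13.0], [81.0, 87.0, 13.0], [87.0, 85.0, 13.0], [93.0, 83.0, 13.0], [99.0, 81.0, 13.0], [105.0, 79.0, 13.0], [111.0, 77.0, 13.0], [117.0, 74.0, 13.0]]
pics/now.png angle 0.24639994700804363 [[375.0, 147.3, 25.0], [381.0, 144.4, 24.0], [387.0, 143.7, 23.0], [393.0, 141.4, 24.0], [399.0, 140.6, 23.0], [405.0, 139.0, 26.0], [411.0, 137.5, 28.0], [417.0, 136.0, 23.0]]
```

Emit:
jog_arm(jaw=[0.9,0.9,0.9,0.9,0.9], offset=[[32,21,-9],[63,43,-18],[63,43,-18],[63,43,-18],[63,43,-18]], delta_rot=[[0,0,0],[0,0,0],[0,0,0],[0,0,0],[0,0,0]])

```text
time: 20.4
eef_pos: [0.4501, 0.047, 0.1497]
orientation: [[0.994, 0.105, -0.002], [0.105, -0.994, -0.0], [-0.002, -0.0, -1.0]]
wrist_force: [-0.3, -0.7, -0.4]
gripper_width: 0.0727
grasp_force: 0.0
```

```bash
python3 - <<'E'
from h import *
c=wcam();s=r.state();print(s["eef_pos"],s["orientation"][:,0])
a=rect(c,.036,.37,.57,-.03,.13,.0005);cv2.imwrite("pics/p6.png",a)
p,q=[cv2.cvtColor(cv2.imread(f"pics/{n}.png"),cv2.COLOR_BGR2GRAY) for n in("p5","p6")]
T=p[48:155,42:105].copy();_,v,_,l=cv2.minMaxLoc(cv2.matchTemplate(q,T,cv2.TM_CCOEFF_NORMED));print("match",v,l,"was",(42,48))
for n,g in(("p5",p),("p6",q)):
    P=[]
    for y in range(50,135,4):
        xs=[x for x in range(50,112) if g[y,x]<85]; P.append((y,round(np.mean(xs),1),len(xs)) if xs else (y,))
    print(n,P)
print("rear edge col 160:",q[30:90:4,160])
E
python3 b.py
```

```text
[0.45008172 0.04679534 0.14995148] [ 0.99449354  0.1047897  -0.00131265]
match 0.9590590596199036 (42, 48) was (42, 48)
p5 [(50,), (54, np.float64(84.0), 10), (58, np.float64(88.5), 20), (62, np.float64(87.5), 20), (66, np.float64(90.0), 15), (70, np.float64(90.0), 13), (74, np.float64(89.0), 13), (78, np.float64(88.0), 13), (82, np.float64(87.0), 13), (86, np.float64(85.0), 13), (90, np.float64(84.0), 13), (94, np.float64(83.0), 13), (98, np.float64(81.5), 12), (102, np.float64(80.0), 13), (106, np.float64(79.0), 13), (110, np.float64(77.5), 14), (114, np.float64(75.5), 12), (118, np.float64(74.0), 13), (122, np.float64(72.0), 13), (126, np.float64(69.5), 16), (130, np.float64(66.5), 18), (134, np.float64(61.5), 22)]
p6 [(50, np.float64(97.5), 28), (54, np.float64(91.5), 28), (58, np.float64(86.5), 22), (62, np.float64(88.0), 21), (66, np.float64(90.5), 16), (70, np.float64(87.9), 16), (74, np.float64(88.5), 14), (78, np.float64(85.5), 15), (82, np.float64(86.5), 14), (86, np.float64(84.5), 14), (90, np.float64(83.5), 14), (94, np.float64(82.5), 14), (98, np.float64(80.1), 15), (102, np.float64(78.3), 15), (106, np.float64(78.5), 14), (110, np.float64(76.1), 16), (114, np.float64(75.0), 13), (118, np.float64(72.8), 15), (122, np.float64(70.5), 16), (126, np.float64(69.0), 17), (130, np.float64(64.5), 22), (134, np.float64(61.0), 23)]
rear edge col 160: [ 21  20  32  31  31 113 114 114 117 115 117 114 116 116 116]
tcp dock -127.3 0.9 0.1499514835234917 20.45 [ 0.4  0.1 -0.6]
```

Seen from the same pose, the lever lies exactly where it did when shut: template match 0.96 with zero shift. The catch is closed behind the pack and the gripper is clear, so I'm handing in.

```bash
python3 -c "
from plant import r
print(r.sign_off())"
```

```text
the job is handed in; nothing more can be done
None
```

The pack is latched in the dock with the catch shut behind it; push force peaked at about 12 N, the other bench items were not touched, and the job was handed in at about 20 s (no verdict returned).

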